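# Close the claw mould with its pinned cover plate

## Robot

A 6-joint arm with a two-finger parallel gripper is mounted at the origin on the work surface. World frame = base frame: x ahead of the robot, y to its left, z up, the work surface at z = 0. Lengths are in mm, angles in degrees, forces in N, time in s.
With the tool pointing down it reaches from about 350 to 850 mm from the base axis. Payload 8.1 kg.
Tool frame: the origin (TCP) lies at the centre of the arm's flange, where the gripper is bolted on; the fingertips stand 173 mm ahead of it and the grasp point (between the pads) lies 155 mm ahead of it; z points along the fingers, y is the line along which they close (so a half turn about z gives the same grasp; the last joint's range is limited). The gripper opens to 85 mm and grips with 20 to 120 N. Pads are 22 mm wide; open, the fingers measure 114 mm over their backs; the gripper's body (76 mm by 85 mm) begins 54 mm behind the grasp point. The pads swing forward as they close: fully open they stand 13 mm farther back than shut.
Start: joints at [-79.492, 7.471, 85.268, -0, 87.261, -4.893], TCP at [159.365, -578.454, 404.692] pointing down, gripper open.
Joint ranges: [-169.43, 169.43], [-51.17, 129.36], [1.28, 143.12], [-76.62, 256.62], [0, 156.53], [-152.29, 152.29]. Speed limits (degrees/s): [136.94, 136.94, 159.86, 180, 180, 180].

## Interface

Orientations are given as [roll, pitch, yaw] about the fixed x, y, z axes, in that order (R = Rz(yaw) Ry(pitch) Rx(roll)).
In Python, from bench import * gives the robot as it stands.
- The arm moves only by the shell command python3 -m jog 'ROWS' [FORCE]. ROWS is text: rows parted by semicolons, each of 7 numbers parted by spaces: the shift along the tool's x, y, z scaled (see below), then the turn, a rotation vector about the tool's x, y, z scaled (see below), then the closure, from -1 (fully open) to 1 (shut). In form: tx ty tz wx wy wz hand; .... A call has 1 to 5 rows; each row shifts and turns the commanded pose from where the row before left it, along the tool's axes as they then stand; what a row does not reach is not made up. The controller multiplies each number of a shift by 0.1 m and each number of a turn by 60 degrees. A row lasts 1/8 s, in which the tool goes at most 62.5 mm and 10.7 degrees, less where a joint would pass 70% of its speed; a pose out of reach is approached as far as the arm can. A call with a number of a shift or a turn outside -1 to 1 is refused whole. A call with a gripper value outside its range is refused whole. The fingers move at their own pace and stop on an object; FORCE is the grip in N (left out, the last holds). Time passes only in rows, so rows that do not move let the fingers close. It gives the time, the measured TCP pose, the force, the opening and the grip force at its end, in the units of the state.
- sense(): the state, without advancing time (a new reading comes with each control period).
- snapshot(name): name is "side" or "top"; returns a dict with "img" (420x560x3 uint8, red, green, blue), "fx", "fy", "cx", "cy" (pixels), "extrinsics" (4x4, takes a point from camera to world coordinates). Camera axes: x right, y down, z forward; pixel columns grow to the right and rows downward; lengths in mm; the calibration is good to about 2 mm. A picture is of the moment at which its call begins. There is no depth.
- hand_in(): hands the job in; it is judged then, once.
The state is a dict: "time": time; "joint_pos": joint angles; "qd": joint speeds; "joint_efforts": joint torques, N m; "tool_pos": TCP position; "tcp_rot": TCP orientation; "ft_force": force on the tool from outside, world axes, zero at the start; "wrist_torque": the same for the moment, N m; "finger_gap": finger opening in mm; "grip_force": force on a finger pad.
Only numpy, scipy, OpenCV 4.12 (cv2) and the standard library are available. Lean on these libraries where they do the work, as an engineer would, in place of code of your own. Each camera call takes 0.05 s, during which the arm holds its last target. There are 200 camera calls.

## Task

Close the claw mould: lay the plywood cover plate over the mould block, work it about lightly until its round hole drops over the tall dowel pin and its slot over the short one, and bring it down flush on the block. Then swing the latch on the tray over the edge of the plate to hold it shut. Never force the plate down on the block or its pins, do not drop it, and leave the other things on the bench where they stand.

Things in the scene. Friction and masses are not known exactly. Their poses are not given: they have to be found in the camera images.
- cover: Loose flat plywood cover plate, 200 x 120 mm (its x by y), 12 mm thick, about 0.3 kg, flat on the bench at the start. Origin: centre of its underside; z up. A hardwood grip bar stands across the middle of its top: 25 mm thick (along x), 80 mm long (along y), 36 mm high. Besides the hole and the slot listed below it has a 20 mm pour hole at x = +38, y = +34 mm, which takes no pin.
- cover_grip (a point): Centre of the top of the plate's grip bar, 48 mm above the plate's underside.
- cover_hole (a point): Centre, at the underside, of the plate's round through hole, 14 mm wide, for the tall pin; at x = +80 mm on the plate's long centre line.
- cover_slot (a point): Centre, at the underside, of the plate's through slot for the short pin, 16 mm long (along x) and 10 mm wide (along y); at x = -80 mm on the plate's long centre line.
- tray: Fixed plywood tray, 262 x 192 mm (its x by y), rim 45 mm high. Origin: centre of its underside, on the bench; z up. In it a pale resin mould block, 200 x 120 mm, with two dark claws in its pocket, is bedded in grey clay; its flat top face is 55 mm above the bench. On the block's long centre line two steel pins stand 160 mm apart. A flush plate has its underside on the block's face.
- tall_mark (a point): Point of the tray, level with the block's face, at x = +80 mm: the tall pin (12 mm thick, 26 mm above the face, tip chamfered 1 mm) stands near it but not on it. The block does not move, but it was bedded by eye: its centre is up to 7 mm off the tray's centre in x and up to 9 mm in y, and it is turned up to 0.05 rad from the tray's axes. The pins are not measured: find them by feel or sight.
- short_mark (a point): The same at x = -80 mm: the short pin (8 mm thick, 15 mm above the face, tip chamfered 1 mm) stands near it, off by the same shift and turn of the block.
- latch (a joint): Angle (rad) of the aluminium latch bar (18 mm wide, underside 69, top 79 mm above the bench); it turns flat about an upright pivot and stays where left (1.5 N at the knob moves it). 0: points along the tray's -x; positive is clockwise seen from above; 1.57: along the tray's +y, over the plate's edge (stop at 1.65); stop at -0.6. It clears a flush plate by 2 mm, and strikes one that is not.
- latch_knob (a point): Centre of the top of the steel thumb knob near the free end of the latch bar: an upright cylinder 14 mm thick and 22 mm high, its top 101 mm above the bench, 44 mm from the pivot.
- latch_pivot (a point): Pivot of the latch, on its upright axis at the height of the bar's top (79 mm): x = -50, y = -88 mm in the tray.
- tape_roll: Loose roll of tape standing on its flat side, 92 mm across, 48 mm high. Origin: centre of its underside.
- spray_can: Loose spray can, 65 mm across, 200 mm high. Origin: centre of its underside.
- mix_cup: Loose white mixing cup, 84 mm across the rim, 100 mm high. Origin: centre of its underside.

How it is judged:
By the outcome, as a careful person would: the job done as asked, in the order asked, and still so for the second after the job is handed in, with the robot touching nothing.
It also fails if it takes over 72 s, if anything falls off the work surface, if the arm or the gripper's body presses on something with over 40 N, if the wrist force passes 120 N, or if a joint passes its speed limit or range.

## Working session

There is one attempt and no reset: what is moved stays moved. The work goes in short steps, Python scripts to look and compute and a shell command to move; the robot and the scene stay as the last step left them, time stands still between calls to the robot, and variables do not carry over. Pictures are saved under pics/ and viewed, at most 10 in all, crops included, and the job is handed in when it is done.

```bash
ls; mkdir -p pics
python3 - <<'E'
from bench import *
import cv2,numpy as np
for n in("top","side"):
    s=snapshot(n); cv2.imwrite(f"pics/{n}0.png",s["img"][:,:,::-1]); print(n,s["fx"],s["fy"],s["cx"],s["cy"]); print(np.round(s["extrinsics"],4).tolist())
s=sense();print(s["tool_pos"],s["tcp_rot"],s["finger_gap"],s["time"])
E
```

```text
pics
top 384.84642177682827 384.84642177682827 276.94689271229026 207.1324541250605
[[0.0652, -0.9775, 0.2007, 428.3488], [-0.9979, -0.0642, 0.0116, -10.0268], [0.0016, -0.201, -0.9796, 982.0283], [0.0, 0.0, 0.0, 1.0]]
side 387.5218773790676 387.5218773790676 274.4469025514992 205.76323052287637
[[0.991, -0.0512, 0.1234, 497.2944], [-0.1319, -0.5208, 0.8434, -763.9538], [0.021, -0.8522, -0.5229, 554.2835], [0.0, 0.0, 0.0, 1.0]]
[ 159.34549433 -578.24002809  403.74922822] [-1.79904365e+02 -8.25305113e-03  1.54032375e+01] 85.32527194561416 0.1
```

View pics/top0.png

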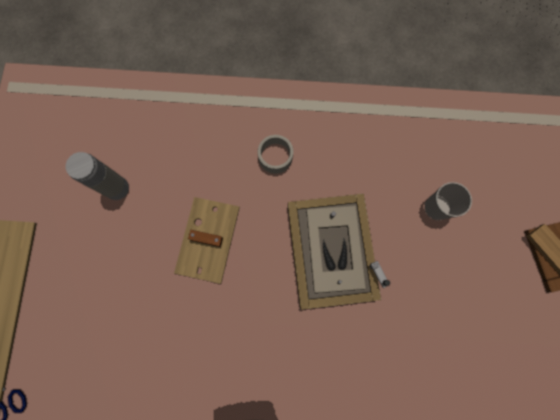

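View pics/side0.png

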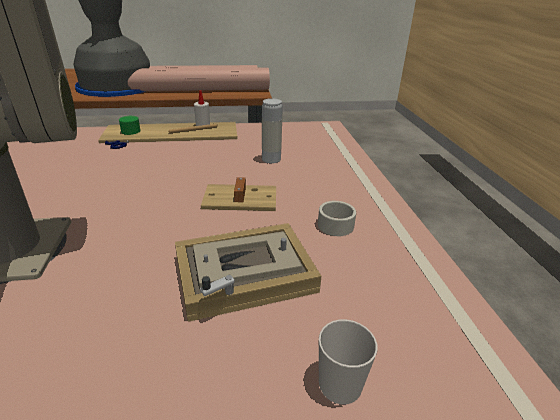

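The top view shows the cover at about (208,240) px with its bar at (206,239). The tray is around (333,251), with the tall pin near (332,215), the short pin near (339,282) and the latch knob near (385,282). Next I'll take zoomed crops.

Run:
```python
import cv2,numpy as np
a=cv2.imread("pics/top0.png")
def crop(im,x0,y0,w,h,k):
    return cv2.resize(im[y0:y0+h,x0:x0+w],None,fx=k,fy=k,interpolation=cv2.INTER_CUBIC)
l=crop(a,170,190,75,100,6)[:600]
r=crop(a,283,190,110,120,5)
c=np.zeros((600,800,3),np.uint8); 
c[:600,:300]=crop(a,168,190,75,100,4).repeat(1,0)[:400].__class__ and cv2.copyMakeBorder(crop(a,168,190,75,100,4),0,200,0,0,0)
c[:540,305:800]=crop(a,283,190,110,120,4.5)
cv2.imwrite("pics/c1.png",cv2.convertScaleAbs(c,alpha=1.5))
b=cv2.imread("pics/side0.png")
cv2.imwrite("pics/c2.png",crop(b,170,170,160,150,4)[:600])
```

```text
(no output)
```

View pics/c1.png

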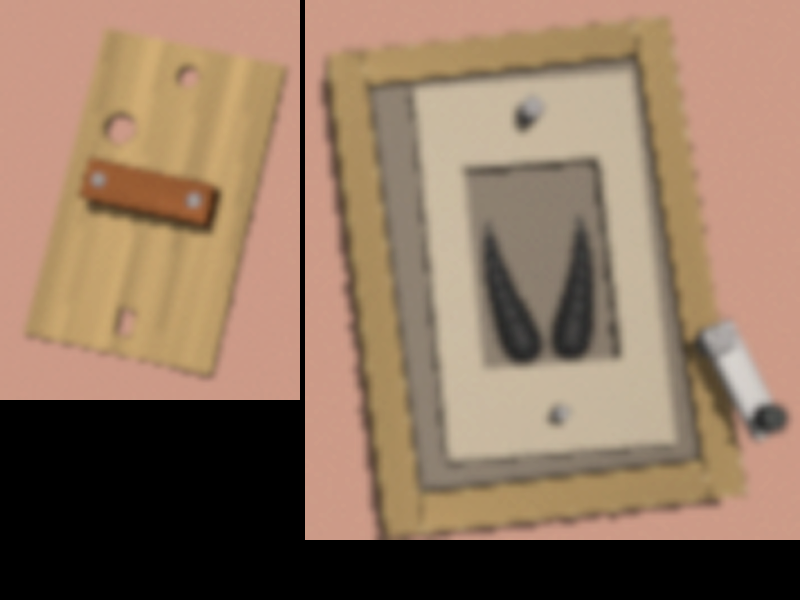

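View pics/c2.png

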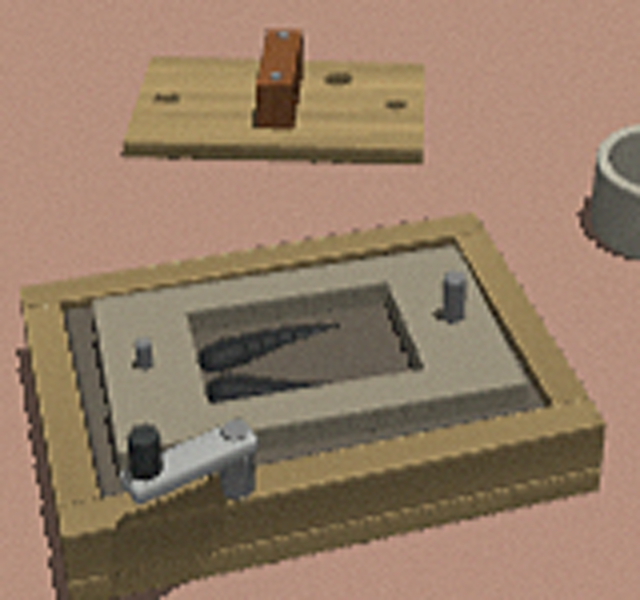

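Top crop: the plate corners, holes, bar screws, block corners, both pins, and the latch pivot and knob are all clear. The side crop gives the pin tips, at (456,277) and (142,344) crop px. Next I'll fit poses to these points.

```bash
cat > vis.py <<'E'
import numpy as np
from scipy.optimize import least_squares
CAM={'top':(384.846,276.947,207.132,[[0.0652,-0.9775,0.2007,428.3488],[-0.9979,-0.0642,0.0116,-10.0268],[0.0016,-0.201,-0.9796,982.0283]]),
'side':(387.522,274.447,205.763,[[0.991,-0.0512,0.1234,497.2944],[-0.1319,-0.5208,0.8434,-763.9538],[0.021,-0.8522,-0.5229,554.2835]])}
def proj(c,P):
    f,cx,cy,E=CAM[c];E=np.array(E);q=(np.atleast_2d(P)-E[:,3])@E[:,:3]
    return np.c_[f*q[:,0]/q[:,2]+cx,f*q[:,1]/q[:,2]+cy]
def ray(c,uv,z):
    f,cx,cy,E=CAM[c];E=np.array(E);d=E[:,:3]@[(uv[0]-cx)/f,(uv[1]-cy)/f,1]
    return E[:,3]+d*(z-E[2,3])/d[2]
def L(x,y):return (168+(x+.5)/4-.5,190+(y+.5)/4-.5)
def R(x,y):return (283+(x-305+.5)/4.5-.5,190+(y+.5)/4.5-.5)
def S(x,y):return (170+(x+.5)/4-.5,170+(y+.5)/4-.5)
def fit(obs,z0,x0):
    def pts(p,o):
        c,s=np.cos(p[2]),np.sin(p[2]);x,y,z=o;return [p[0]+c*x-s*y,p[1]+s*x+c*y,z0+z]
    def f(p):return np.concatenate([(proj(c,pts(p,o))[0]-uv) for c,uv,o in obs])
    r=least_squares(f,x0,loss='soft_l1');return r.x,np.round(r.fun.reshape(-1,2),1)
E
python3 - <<'E'
from vis import *
cov=[('top',L(107,30),(100,60,12)),('top',L(287,67),(100,-60,12)),('top',L(212,378),(-100,-60,12)),('top',L(25,337),(-100,60,12)),
('top',L(187,75),(80,0,12)),('top',L(120,128),(38,34,12)),('top',L(125,321),(-80,0,12)),('top',L(145,190),(0,0,48))]
covs=[('side',S(152,57),(-100,60,12)),('side',S(424,66),(100,60,12)),('side',S(423,153),(100,-60,12)),('side',S(124,150),(-100,-60,12)),('side',S(396,104),(80,0,12)),('side',S(166,98),(-80,0,12)),('side',S(338,79),(38,34,12)),('side',S(280,54),(0,0,48))]
blk=[('top',R(414,84),(100,60,0)),('top',R(635,64),(100,-60,0)),('top',R(677,442),(-100,-60,0)),('top',R(447,461),(-100,60,0)),('top',R(534,102),(80,0,26)),('top',R(524,120),(80,0,0)),('top',R(562,408),(-80,0,15)),('top',R(554,420),(-80,0,0))]
blks=[('side',S(456,277),(80,0,26)),('side',S(451,315),(80,0,0)),('side',S(142,344),(-80,0,15)),('side',S(143,364),(-80,0,0)),('side',S(96,300),(-100,60,0)),('side',S(458,242),(100,60,0)),('side',S(524,386),(100,-60,0))]
tr=[('top',R(328,55),(131,96,45)),('top',R(668,20),(131,-96,45)),('top',R(745,495),(-131,-96,45)),('top',R(380,540),(-131,96,45)),('top',R(720,333),(-50,-88,79))]
for n,a,b,z,g in(('cover',cov,covs,0,(430,150,-.2)),('block',blk,blks,55,(470,-120,.1)),('tray',tr,[],0,(470,-120,.1))):
    for o in (a,b,a+b):
        if o:
            p,r=fit(o,z,g);print(n,p.round(1)[:2],np.degrees(p[2]).round(2),r.tolist())
for c,u,v in(('top',R(720,333),R(770,415)),('side',S(237,428),S(145,433))):print(ray(c,u,79).round(1),ray(c,v,101).round(1))
E
```

```text
cover [532.9 172.6] -8.41 [[-0.4, -0.5], [-0.2, -0.1], [-0.1, -0.4], [-0.3, -0.6], [0.2, 0.5], [0.1, 0.3], [0.2, 0.6], [0.5, 0.3]]
cover [536.6 176.1] -8.18 [[-0.2, 0.3], [0.3, -0.4], [0.2, -0.5], [-0.3, -1.5], [-0.1, 0.3], [0.1, 0.4], [0.1, 0.2], [-0.1, 0.7]]
cover [534.6 173.1] -8.35 [[-0.6, -1.1], [-0.4, -0.9], [-0.2, -1.2], [-0.3, -1.2], [0.1, -0.2], [-0.1, -0.4], [0.1, -0.1], [0.4, -0.4], [-0.8, 0.7], [-0.2, 0.2], [-0.5, 0.2], [-1.1, -1.0], [-0.6, 0.9], [-0.6, 0.9], [-0.5, 0.8], [-0.7, 1.3]]
block [ 528.7 -145.5] 7.88 [[-0.1, 0.3], [-0.7, 1.3], [-0.4, 0.0], [0.0, -0.4], [-0.1, 0.5], [0.6, -1.5], [-0.0, 0.8], [0.7, -1.8]]
block [ 530.5 -141.7] 7.74 [[-0.4, -0.0], [0.5, 0.5], [0.0, -0.8], [0.3, 0.1], [-0.9, -0.3], [-0.3, 1.3], [0.5, -0.4]]
block [ 529.8 -144.4] 7.84 [[-0.5, -0.2], [-1.1, 0.8], [-0.9, -0.4], [-0.4, -0.9], [-0.5, 0.1], [0.2, -1.9], [-0.5, 0.3], [0.3, -2.3], [-0.6, 0.7], [0.3, 1.3], [-0.4, 0.1], [-0.1, 1.1], [-1.3, 0.6], [-0.5, 2.0], [0.4, 0.4]]
tray [ 524.3 -140.5] 10.06 [[-0.7, -0.4], [-0.1, -0.9], [-0.1, 0.4], [0.6, -0.3], [0.2, 1.7]]
tray [ 524.3 -140.5] 10.06 [[-0.7, -0.4], [-0.1, -0.9], [-0.1, 0.4], [0.6, -0.3], [0.2, 1.7]]
[ 494.4 -235.3   79. ] [ 453.8 -255.3  101. ]
[ 495.5 -231.1   79. ] [ 456.6 -254.7  101. ]
```

```bash
cat > need.py <<'E'
import sys,numpy as np
from bench import *
from scipy.spatial.transform import Rotation as Ro
def need(x,y,z,yaw):
    s=sense();R=Ro.from_euler('xyz',s["tcp_rot"],degrees=True);T=Ro.from_euler('xyz',[180,0,yaw],degrees=True)
    print('t',round(s["time"],2),'pos',s["tool_pos"].round(1) if hasattr(s["tool_pos"],'round') else s["tool_pos"],'rot',np.round(s["tcp_rot"],2),'F',np.round(s["ft_force"],1),'M',np.round(s["wrist_torque"],2),'gap',round(s["finger_gap"],1),'grip',round(s["grip_force"],1))
    print('shift',np.round(R.inv().apply(np.array([x,y,z])-s["tool_pos"])/100,3),'turn',np.round((R.inv()*T).as_rotvec(degrees=True)/60,3))
if __name__=='__main__':need(*map(float,sys.argv[1:]))
E
python3 -m jog '0.401 -0.446 0 0 0 0 -1;0.401 -0.446 0 0 0 0 -1;0.401 -0.446 0 0 0 0 -1;0.401 -0.446 0 0 0 0 -1;0.401 -0.446 0 0 0 0 -1'
python3 -m jog '0.401 -0.446 0 0 0 0 -1;0.401 -0.446 0 0 0 0 -1;0.401 -0.446 0 0 0 0 -1;0.401 -0.446 0 0 0 0 -1;0.401 -0.446 0 0 0 0 -1'
python3 -m jog '0.401 -0.446 0 0 0 0 -1;0.401 -0.446 0 0 0 0 -1;0.401 -0.446 0 0 0 0 -1;0.401 -0.446 0 0 0 0 -1;0 0 0 0 0 -0.17 -1'
python3 need.py 534.6 173.1 260 81.65
```

```text
time: 0.72
tool_pos: [293.8, -308.4, 404.3]
tcp_rot: [-180.0, -0.0, 15.4]
ft_force: [1.4, 0.4, 0.3]
finger_gap: 85.2
grip_force: 0.0
time: 1.35
tool_pos: [427.8, -40.0, 404.6]
tcp_rot: [180.0, -0.0, 15.4]
ft_force: [0.6, -0.6, 0.5]
finger_gap: 85.3
grip_force: 0.0
time: 1.98
tool_pos: [535.3, 176.2, 402.7]
tcp_rot: [-179.9, 0.1, 25.9]
ft_force: [-0.4, -1.5, -0.7]
finger_gap: 85.7
grip_force: 0.0
t 1.98 pos [535.3 176.2 402.7] rot [-1.7991e+02  1.5000e-01  2.5950e+01] F [-0.4 -1.5 -0.7] M [ 0.01 -0.01  0.04] gap 85.7 grip 0.0
shift [-0.016  0.027  1.427] turn [-0.003  0.002 -0.928]
```

```bash
python3 -m jog '0 0 0.3 0 0 -0.17 -1;0 0 0.3 0 0 -0.17 -1;0 0 0.3 0 0 -0.17 -1;0 0 0.3 0 0 -0.17 -1;0 0 0.2 0 0 -0.17 -1'
python3 -m jog '0 0 0 0 0 -0.078 -1;0 0 0 0 0 0 -1'
python3 need.py 534.6 173.1 190 81.65
python3 - <<'E'
from bench import *
import cv2
a=snapshot("side")["img"];b=snapshot("top")["img"]
import numpy as np
x=np.hstack([cv2.resize(a[60:230,170:310],None,fx=2.8,fy=2.8),cv2.resize(b[160:330,140:280],None,fx=2.8,fy=2.8)])
cv2.imwrite("pics/g1.png",x[:,:,::-1])
E
```

```text
time: 2.6
tool_pos: [534.0, 172.4, 262.4]
tcp_rot: [-179.9, 0.1, 76.9]
ft_force: [-0.6, -1.5, 0.0]
finger_gap: 85.3
grip_force: 0.0
time: 2.85
tool_pos: [534.5, 172.6, 264.0]
tcp_rot: [-179.9, 0.0, 81.2]
ft_force: [1.2, 0.0, 0.6]
finger_gap: 85.4
grip_force: 0.0
t 2.85 pos [534.5 172.6 264. ] rot [-1.7993e+02  3.0000e-02  8.1240e+01] F [1.2 0.  0.6] M [ 0.04  0.01 -0.03] gap 85.4 grip 0.0
shift [0.006 0.001 0.74 ] turn [-0.001  0.    -0.007]
```

View pics/g1.png

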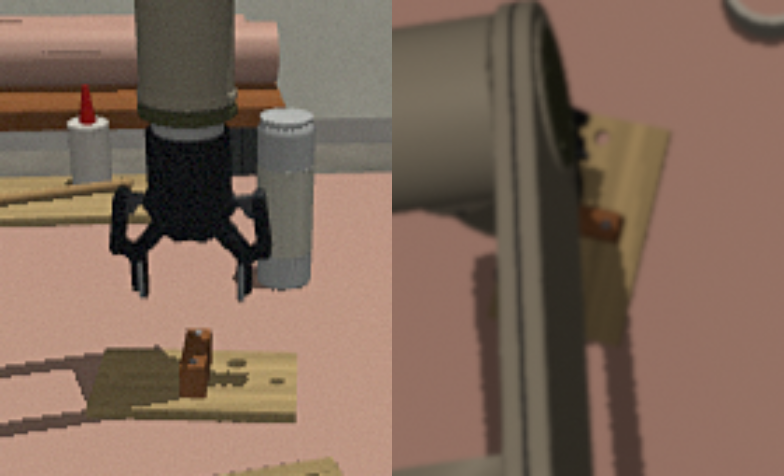

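The fingers straddle the bar at about (197,360) in the crop, and the arm hides the top view. Next: go down and grip.

```bash
python3 -m jog '0.006 0 0.25 0 0 -0.007 -1;0 0 0.25 0 0 0 -1;0 0 0.2 0 0 0 -1;0 0 0.04 0 0 0 -1;0 0 0 0 0 0 -1' 60
python3 -m jog '0 0 0 0 0 0 1;0 0 0 0 0 0 1;0 0 0 0 0 0 1;0 0 0 0 0 0 1;0 0 0 0 0 0 1' 60
python3 need.py 534.6 173.1 190 81.65
```

```text
time: 3.58
tool_pos: [535.1, 173.3, 191.0]
tcp_rot: [180.0, -0.0, 81.7]
ft_force: [0.8, 0.1, -0.0]
finger_gap: 85.4
grip_force: 0.0
time: 4.2
tool_pos: [535.2, 173.3, 191.3]
tcp_rot: [179.9, -0.0, 81.7]
ft_force: [0.3, 0.5, 4.5]
finger_gap: 24.0
grip_force: 60.6
t 4.2 pos [535.2 173.3 191.3] rot [ 1.7994e+02 -2.0000e-02  8.1700e+01] F [0.3 0.5 4.5] M [-0.06  0.04 -0.03] gap 24.0 grip 60.6
shift [-0.003 -0.006  0.013] turn [ 0.001 -0.     0.001]
```

```bash
python3 -m jog '0 0 -0.15 0 0 0 1;0 0 -0.35 0 0 0 1;0 0 -0.4 0 0 0 1;0 0 -0.3 0 0 0 1;0 0 -0.1 0 0 0 1'
python3 -m jog '-0.25 0.033 0 0 0 0 1;-0.4 0.052 0 0 0 0 1;-0.45 0.059 0 0 0 0 1;-0.45 0.059 0 0 0 0 1;-0.45 0.059 0 0 0 0 1'
python3 -m jog '-0.45 0.059 0 0 0 0 1;-0.4 0.052 0 0 0 0 1;-0.3 0.039 0 0 0 -0.09 1;0 0 0 0 0 -0.1 1;0 0 0 0 0 -0.08 1'
python3 -m jog '0 0 0 0 0 0 1;0 0 0 0 0 0 1'
python3 need.py 529.9 -144.6 265 97.85
python3 - <<'E'
from bench import *
import cv2
a=snapshot("side")["img"];cv2.imwrite("pics/h0.png",a[:,:,::-1])
cv2.imwrite("pics/h1.png",cv2.resize(a[130:280,150:350],None,fx=4,fy=4,interpolation=cv2.INTER_CUBIC)[:,:,::-1])
E
```

```text
time: 4.82
tool_pos: [535.4, 173.3, 323.4]
tcp_rot: [179.8, -0.1, 81.7]
ft_force: [0.5, -0.7, -3.6]
finger_gap: 24.4
grip_force: 59.9
time: 5.45
tool_pos: [531.1, -29.7, 319.3]
tcp_rot: [-179.9, -0.0, 81.7]
ft_force: [0.7, 0.0, -2.4]
finger_gap: 24.5
grip_force: 59.8
time: 6.08
tool_pos: [529.4, -144.9, 319.1]
tcp_rot: [-179.9, -0.1, 98.0]
ft_force: [0.5, -0.2, -2.1]
finger_gap: 24.2
grip_force: 59.7
time: 6.32
tool_pos: [529.9, -144.2, 319.9]
tcp_rot: [-179.9, -0.0, 97.8]
ft_force: [0.2, -0.4, -3.3]
finger_gap: 24.0
grip_force: 59.7
t 6.33 pos [ 529.9 -144.2  319.9] rot [-1.7993e+02 -4.0000e-02  9.7800e+01] F [ 0.2 -0.4 -3.3] M [ 0.03 -0.01 -0.01] gap 24.0 grip 59.7
shift [-0.004  0.     0.549] turn [-0.001 -0.001 -0.001]
```

View pics/h1.png

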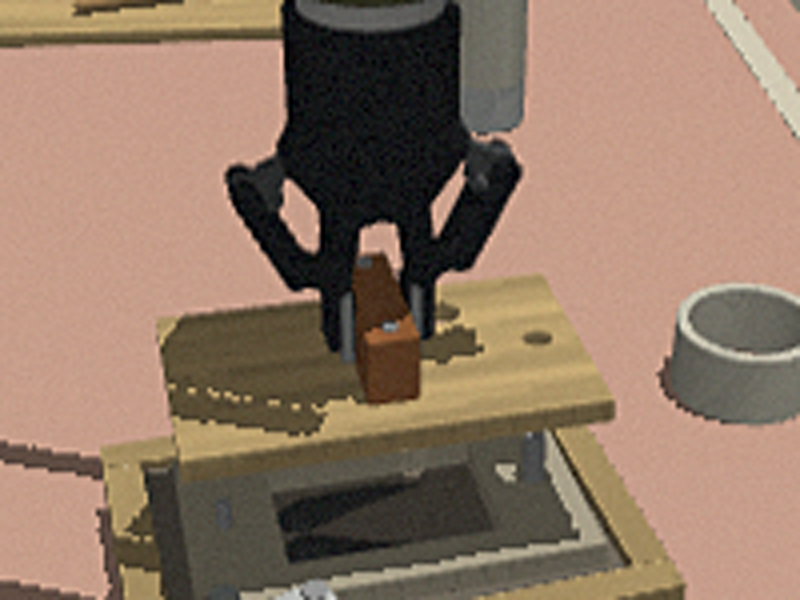

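Run:
```python
from vis import *
H=lambda x,y:(150+(x+.5)/4-.5,130+(y+.5)/4-.5)
o=[('side',H(157,318),(-100,60,12)),('side',H(545,276),(100,60,12)),('side',H(613,404),(100,-60,12)),('side',H(178,464),(-100,-60,12)),('side',H(538,338),(80,0,12)),('side',H(615,418),(100,-60,0)),('side',H(180,478),(-100,-60,0))]
for z in(126,128.7,131):
    p,r=fit(o,z,(530,-144,.13));print(p.round(1)[:2],np.degrees(p[2]).round(2),r.tolist())
```

```text
[ 530.5 -136.4] 6.84 [[0.7, 0.0], [-0.4, -0.3], [0.0, -0.5], [0.2, -1.0], [-0.2, 0.3], [-0.8, 1.3], [0.3, 0.9]]
[ 530.3 -140.1] 6.96 [[0.3, -0.0], [-0.3, -0.5], [0.4, -0.6], [-0.1, -0.9], [0.0, 0.1], [-0.5, 1.2], [0.0, 1.1]]
[ 530.1 -143.2] 7.06 [[0.0, -0.1], [-0.2, -0.7], [0.8, -0.7], [-0.3, -0.8], [0.2, -0.0], [-0.1, 1.1], [-0.2, 1.2]]
```

```bash
python3 -m jog '0 0 0.2 0 0 0 1;0 0 0.2 0 0 0 1;0 0 0.03 0 0 0 1;0 0 0 0 0 0 1'
python3 -m jog '0 0 0.01 0 0 0 1;0 0 0.01 0 0 0 1;0 0 0 0 0 0 1'
python3 -m jog '0 0 0.01 0 0 0 1;0 0 0.01 0 0 0 1;0 0 0 0 0 0 1'
python3 need.py 529.9 -144.6 272 97.85
```

```text
time: 6.88
tool_pos: [529.9, -144.3, 276.9]
tcp_rot: [-179.9, -0.0, 97.9]
ft_force: [-0.6, 0.3, -2.9]
finger_gap: 23.9
grip_force: 59.5
time: 7.25
tool_pos: [530.3, -144.5, 276.1]
tcp_rot: [180.0, 0.0, 97.9]
ft_force: [-0.1, -0.7, -3.1]
finger_gap: 24.4
grip_force: 59.5
time: 7.62
tool_pos: [530.1, -144.4, 273.5]
tcp_rot: [-180.0, -0.0, 97.9]
ft_force: [0.2, -0.6, -3.6]
finger_gap: 24.0
grip_force: 59.5
t 7.62 pos [ 530.1 -144.4  273.5] rot [-1.7999e+02 -1.0000e-02  9.7900e+01] F [ 0.2 -0.6 -3.6] M [-0.01 -0.02 -0.  ] gap 24.0 grip 59.5
shift [-0.001 -0.002  0.015] turn [-0.    -0.     0.001]
```

```bash
for i in 1; do python3 -m jog '0 0 0.01 0 0 0 1;0 0 0 0 0 0 1'; python3 -m jog '0 0 0.01 0 0 0 1;0 0 0 0 0 0 1';  python3 -m jog '0 0 0.008 0 0 0 1;0 0 0 0 0 0 1'; done
python3 need.py 529.9 -144.6 270 97.85
```

```text
time: 7.88
tool_pos: [530.1, -144.4, 272.6]
tcp_rot: [-180.0, -0.0, 97.9]
ft_force: [0.3, -0.0, -3.4]
finger_gap: 24.3
grip_force: 59.5
time: 8.12
tool_pos: [530.1, -144.4, 271.6]
tcp_rot: [-180.0, -0.0, 97.9]
ft_force: [0.7, 1.0, -2.8]
finger_gap: 24.4
grip_force: 59.7
time: 8.38
tool_pos: [530.1, -144.4, 270.8]
tcp_rot: [-180.0, -0.0, 97.9]
ft_force: [-0.7, -0.0, -3.2]
finger_gap: 23.7
grip_force: 59.7
t 8.38 pos [ 530.1 -144.4  270.8] rot [-179.99   -0.     97.9 ] F [-0.7 -0.  -3.2] M [-0.01  0.03 -0.  ] gap 23.7 grip 59.7
shift [-0.001 -0.003  0.008] turn [-0.    -0.     0.001]
```

```bash
python3 -m jog '0 0 0.01 0 0 0 1;0 0 0 0 0 0 1'; python3 -m jog '0 0 0.01 0 0 0 1;0 0 0 0 0 0 1'
python3 need.py 529.9 -144.6 270 97.85
```

```text
time: 8.62
tool_pos: [530.1, -144.4, 269.8]
tcp_rot: [-180.0, -0.0, 97.9]
ft_force: [-0.6, 0.4, -3.0]
finger_gap: 24.0
grip_force: 59.7
time: 8.88
tool_pos: [530.1, -144.4, 268.8]
tcp_rot: [-180.0, -0.0, 97.9]
ft_force: [-0.7, 0.2, -2.5]
finger_gap: 24.4
grip_force: 59.7
t 8.88 pos [ 530.1 -144.4  268.8] rot [-179.99   -0.     97.9 ] F [-0.7  0.2 -2.5] M [-0.01  0.02 -0.02] gap 24.4 grip 59.7
shift [-0.001 -0.003 -0.012] turn [-0.    -0.     0.001]
```

```bash
python3 -m jog '0 0 0.01 0 0 0 1;0 0 0.01 0 0 0 1;0 0 0 0 0 0 1'; python3 -m jog '0 0 0.01 0 0 0 1;0 0 0.01 0 0 0 1;0 0 0 0 0 0 1'
python3 -m jog '0 0 0.01 0 0 0 1;0 0 0.01 0 0 0 1;0 0 0 0 0 0 1'
python3 need.py 529.9 -144.6 261 97.85
```

```text
time: 9.25
tool_pos: [530.1, -144.4, 266.8]
tcp_rot: [-180.0, -0.0, 97.9]
ft_force: [0.4, 0.5, -3.3]
finger_gap: 24.0
grip_force: 59.7
time: 9.62
tool_pos: [530.1, -144.4, 264.7]
tcp_rot: [-180.0, -0.0, 97.9]
ft_force: [-0.2, -1.2, -2.5]
finger_gap: 24.2
grip_force: 59.7
time: 10.0
tool_pos: [530.1, -144.4, 262.8]
tcp_rot: [-180.0, -0.0, 97.9]
ft_force: [-0.3, 0.6, -3.5]
finger_gap: 24.2
grip_force: 59.7
t 10.0 pos [ 530.1 -144.4  262.8] rot [-1.7999e+02 -1.0000e-02  9.7900e+01] F [-0.3  0.6 -3.5] M [-0.03  0.03 -0.01] gap 24.2 grip 59.7
shift [-0.001 -0.002  0.018] turn [-0.    -0.     0.001]
```

```bash
python3 -m jog '0 0 0.01 0 0 0 1;0 0 0 0 0 0 1'; python3 -m jog '0 0 0.01 0 0 0 1;0 0 0 0 0 0 1';  python3 -m jog '0 0 0.007 0 0 0 1;0 0 0 0 0 0 1'
python3 need.py 529.9 -144.6 261 97.85
```

```text
time: 10.25
tool_pos: [530.2, -144.4, 261.8]
tcp_rot: [-180.0, -0.0, 97.9]
ft_force: [0.2, 1.5, -2.8]
finger_gap: 24.3
grip_force: 59.7
time: 10.5
tool_pos: [530.2, -144.5, 260.9]
tcp_rot: [180.0, 0.0, 97.9]
ft_force: [0.4, 0.3, -2.1]
finger_gap: 24.0
grip_force: 59.8
time: 10.75
tool_pos: [530.2, -144.5, 260.2]
tcp_rot: [180.0, 0.0, 97.9]
ft_force: [0.8, -1.0, -2.9]
finger_gap: 24.1
grip_force: 59.6
t 10.75 pos [ 530.2 -144.5  260.2] rot [1.7999e+02 2.0000e-02 9.7900e+01] F [ 0.8 -1.  -2.9] M [-0.22 -0.21  0.12] gap 24.1 grip 59.6
shift [-0.    -0.003 -0.008] turn [0.    0.    0.001]
```

```bash
python3 -m jog '-0.004 0.002 0 0 0 -0.005 1;0 0 0 0 0 0 1';python3 need.py 529.9 -144.6 261 97.85; python3 -m jog '0 0 0.007 0 0 0 1;0 0 0 0 0 0 1'
python3 need.py 529.9 -144.6 261 97.85
```

```text
time: 11.0
tool_pos: [530.4, -144.8, 260.1]
tcp_rot: [-180.0, -0.0, 98.2]
ft_force: [-1.1, 1.2, -2.3]
finger_gap: 23.9
grip_force: 59.7
t 11.0 pos [ 530.4 -144.8  260.1] rot [-1.7999e+02 -2.0000e-02  9.8200e+01] F [-1.1  1.2 -2.3] M [-0.03 -0.   -0.01] gap 23.9 grip 59.7
shift [ 0.002 -0.004 -0.009] turn [-0.    -0.     0.006]
time: 11.25
tool_pos: [530.4, -144.8, 259.4]
tcp_rot: [-180.0, -0.0, 98.2]
ft_force: [0.0, 0.6, -2.3]
finger_gap: 24.3
grip_force: 59.7
t 11.25 pos [ 530.4 -144.8  259.4] rot [-1.7999e+02 -1.0000e-02  9.8200e+01] F [ 0.   0.6 -2.3] M [ 0.03 -0.01 -0.01] gap 24.3 grip 59.7
shift [ 0.002 -0.004 -0.016] turn [-0.    -0.     0.006]
```

```bash
for k in 1; do python3 -m jog '0 0 0.01 0 0 0 1;0 0 0 0 0 0 1'; python3 need.py 530.4 -144.8 246.2 98.2;  python3 -m jog '0 0 0.01 0 0 0 1;0 0 0 0 0 0 1'; python3 need.py 530.4 -144.8 246.2 98.2; python3 -m jog '0 0 0.01 0 0 0 1;0 0 0 0 0 0 1'; python3 need.py 530.4 -144.8 246.2 98.2; done | grep pos
```

```text
tool_pos: [530.4, -144.8, 258.4]
t 11.5 pos [ 530.4 -144.8  258.4] rot [-1.7999e+02 -1.0000e-02  9.8200e+01] F [-0.4  0.5 -2.9] M [ 0.04  0.   -0.03] gap 24.1 grip 59.7
tool_pos: [530.4, -144.8, 257.4]
t 11.75 pos [ 530.4 -144.8  257.4] rot [-179.99   -0.     98.2 ] F [-1.   0.8 -2.5] M [ 0.02 -0.05  0.03] gap 24.2 grip 59.7
tool_pos: [530.4, -144.8, 256.4]
t 12.0 pos [ 530.4 -144.8  256.4] rot [-179.99   -0.     98.2 ] F [ 0.3 -0.1 -3.3] M [-0.    0.01 -0.  ] gap 24.5 grip 59.7
```

Both pins look engaged with no load, so I'll carry on down in gentle steps.

```bash
(python3 -m jog '0 0 0.01 0 0 0 1;0 0 0.01 0 0 0 1;0 0 0 0 0 0 1'; python3 need.py 530.4 -144.8 246.2 98.2;  python3 -m jog '0 0 0.01 0 0 0 1;0 0 0.01 0 0 0 1;0 0 0 0 0 0 1'; python3 need.py 530.4 -144.8 246.2 98.2; python3 -m jog '0 0 0.01 0 0 0 1;0 0 0.01 0 0 0 1;0 0 0 0 0 0 1'; python3 need.py 530.4 -144.8 246.2 98.2) | grep 't '
```

```text
t 12.38 pos [ 530.4 -144.8  254.3] rot [-1.7999e+02 -1.0000e-02  9.8200e+01] F [ 0.7  0.5 -1.9] M [ 0.02 -0.    0.05] gap 24.5 grip 59.7
shift [-0.     0.     0.081] turn [-0. -0.  0.]
t 12.75 pos [ 530.4 -144.8  252.3] rot [-1.7998e+02 -1.0000e-02  9.8200e+01] F [ 0.4  1.  -3. ] M [-0.   -0.02 -0.03] gap 24.2 grip 59.7
shift [-0.     0.     0.061] turn [-0. -0.  0.]
t 13.12 pos [ 530.4 -144.8  250.3] rot [-1.7999e+02 -1.0000e-02  9.8200e+01] F [-0.   0.2 -3.3] M [-0.03  0.01  0.02] gap 24.4 grip 59.7
shift [-0.     0.     0.041] turn [-0. -0.  0.]
```

```bash
(python3 -m jog '0 0 0.01 0 0 0 1;0 0 0 0 0 0 1'; python3 need.py 530.4 -144.8 246.2 98.2;  python3 -m jog '0 0 0.01 0 0 0 1;0 0 0 0 0 0 1'; python3 need.py 530.4 -144.8 246.2 98.2; python3 -m jog '0 0 0.01 0 0 0 1;0 0 0 0 0 0 1'; python3 need.py 530.4 -144.8 246.2 98.2; python3 -m jog '0 0 0.006 0 0 0 1;0 0 0 0 0 0 1'; python3 need.py 530.4 -144.8 246.2 98.2) | grep 't '
```

```text
t 13.38 pos [ 530.4 -144.8  249.4] rot [-1.7999e+02 -1.0000e-02  9.8200e+01] F [-0.1  0.  -2.3] M [-0.01 -0.04  0.  ] gap 24.1 grip 59.7
shift [-0.     0.     0.032] turn [-0. -0.  0.]
t 13.62 pos [ 530.4 -144.8  248.4] rot [-179.99   -0.     98.2 ] F [ 0.7  0.1 -2.6] M [ 0.05  0.   -0.  ] gap 23.8 grip 59.7
shift [-0.    -0.     0.022] turn [-0. -0.  0.]
t 13.88 pos [ 530.4 -144.8  247.4] rot [-1.7999e+02 -1.0000e-02  9.8200e+01] F [ 0.1  0.1 -3.3] M [-0.05  0.01 -0.04] gap 24.6 grip 59.7
shift [-0.     0.     0.012] turn [-0. -0.  0.]
t 14.12 pos [ 530.4 -144.8  246.9] rot [-180.    -0.    98.2] F [-0.2  0.4 -2.9] M [ 0.04  0.03 -0.02] gap 24.2 grip 59.7
shift [ 0.    -0.     0.007] turn [-0. -0. -0.]
```

```bash
(python3 -m jog '0 0 0.004 0 0 0 1;0 0 0 0 0 0 1'; python3 need.py 530.4 -144.8 246.2 98.2;  python3 -m jog '0 0 0.004 0 0 0 1;0 0 0 0 0 0 1'; python3 need.py 530.4 -144.8 246.2 98.2; python3 -m jog '0 0 0.003 0 0 0 1;0 0 0 0 0 0 1'; python3 need.py 530.4 -144.8 246.2 98.2) | grep 't '
```

```text
t 14.38 pos [ 530.4 -144.8  246.5] rot [-180.    -0.    98.2] F [-0.1  0.3 -2.9] M [ 0.01  0.01 -0.07] gap 24.1 grip 59.7
shift [ 0.    -0.     0.003] turn [-0. -0.  0.]
t 14.62 pos [ 530.5 -144.8  246.2] rot [1.7999e+02 1.0000e-02 9.8200e+01] F [-1.8  0.3 -1.7] M [-0.    0.05  0.  ] gap 24.3 grip 60.1
shift [ 0.    -0.001  0.   ] turn [0. 0. 0.]
t 14.88 pos [ 530.5 -144.8  246.1] rot [1.7999e+02 1.0000e-02 9.8200e+01] F [-2.7  0.6  2.1] M [ 0.18  0.34 -0.01] gap 24.1 grip 60.4
shift [ 0.001 -0.001 -0.001] turn [0. 0. 0.]
```

Contact came at 246.1, the flush height predicted. Next: release, retreat and look.

```bash
python3 -m jog '0 0 0 0 0 0 -1;0 0 0 0 0 0 -1;0 0 0 0 0 0 -1;0 0 0 0 0 0 -1' ; python3 -m jog '0 0 -0.1 0 0 0 -1;0 0 -0.4 0 0 0 -1;0 0 -0.4 0 0 0 -1;0 0 -0.3 0 0 0 -1;0 0 0 0 0 0 -1'
python3 - <<'E'
from bench import *
import cv2
a=snapshot("side")["img"];cv2.imwrite("pics/k0.png",a[:,:,::-1])
cv2.imwrite("pics/k1.png",cv2.resize(a[190:330,160:340],None,fx=4,fy=4,interpolation=cv2.INTER_CUBIC)[:,:,::-1])
E
```

```text
time: 15.38
tool_pos: [530.5, -144.8, 245.8]
tcp_rot: [180.0, 0.0, 98.2]
ft_force: [-0.1, 0.5, -0.3]
finger_gap: 85.0
grip_force: 0.0
time: 16.0
tool_pos: [531.4, -145.2, 370.1]
tcp_rot: [179.7, 0.2, 98.2]
ft_force: [-0.8, -0.1, -0.3]
finger_gap: 85.6
grip_force: 0.0
```

View pics/k1.png

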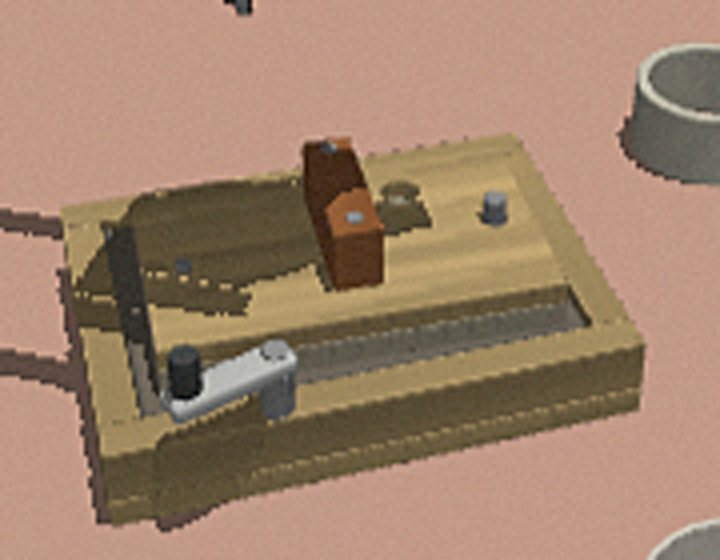

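The plate lies flush, with both pins showing through it (tall at (495,205), short at (182,267) in the crop). Next, I'll push the latch knob round with shut fingers.

```bash
python3 -m jog '0 0 0 0 0 -0.17 1;0 0 0 0 0 -0.17 1';  python3 -m jog '0 0 0 0 0 0 1' ; python3 need.py 470.6 -280.1 260 118.7; python3 -c "
from vis import *;print(ray('top',(452,199),100),ray('side',(347,345),100))"
```

```text
time: 16.3
tool_pos: [530.0, -144.6, 364.3]
tcp_rot: [-179.9, -0.1, 118.9]
ft_force: [0.3, -0.0, -1.3]
finger_gap: 51.7
grip_force: 0.0
time: 16.42
tool_pos: [530.0, -144.6, 364.4]
tcp_rot: [-179.9, -0.1, 118.5]
ft_force: [0.4, 0.0, -0.2]
finger_gap: 32.3
grip_force: 0.0
t 16.43 pos [ 530.  -144.6  364.4] rot [-1.7991e+02 -1.0000e-01  1.1854e+02] F [ 0.4  0.  -0.2] M [-0.01  0.02  0.03] gap 32.3 grip 0.0
shift [-0.908 -1.167  1.044] turn [-0.001 -0.002 -0.003]
[ 655.51304553 -409.08620033  100.        ] [ 657.24832125 -416.24495849  100.        ]
```

Cup is well clear.

```bash
python3 -m jog '-0.3 -0.385 0 0 0 0 1;-0.3 -0.385 0 0 0 0 1;-0.3 -0.39 0 0 0 0 1;0 0 0.3 0 0 0 1;0 0 0.3 0 0 0 1'; python3 -m jog '0 0 0.3 0 0 0 1;0 0 0.1 0 0 0 1;0 0 0 0 0 0 1' ; python3 need.py 470.6 -280.1 260 118.7
python3 - <<'E'
from bench import *
import cv2
a=snapshot("side")["img"]
cv2.imwrite("pics/m1.png",cv2.resize(a[180:330,130:330],None,fx=4,fy=4,interpolation=cv2.INTER_CUBIC)[:,:,::-1])
E
```

```text
time: 17.05
tool_pos: [471.1, -280.1, 304.7]
tcp_rot: [180.0, -0.0, 118.2]
ft_force: [0.7, 0.7, 0.3]
finger_gap: 0.2
grip_force: 0.0
time: 17.42
tool_pos: [471.4, -279.1, 265.1]
tcp_rot: [-180.0, -0.1, 118.5]
ft_force: [0.5, -0.8, 0.5]
finger_gap: 0.1
grip_force: 0.0
t 17.43 pos [ 471.4 -279.1  265.1] rot [-1.7996e+02 -9.0000e-02  1.1849e+02] F [ 0.5 -0.8  0.5] M [-0.   -0.04  0.  ] gap 0.1 grip 0.0
shift [-0.005 -0.012  0.051] turn [-0.001 -0.002 -0.003]
```

View pics/m1.png

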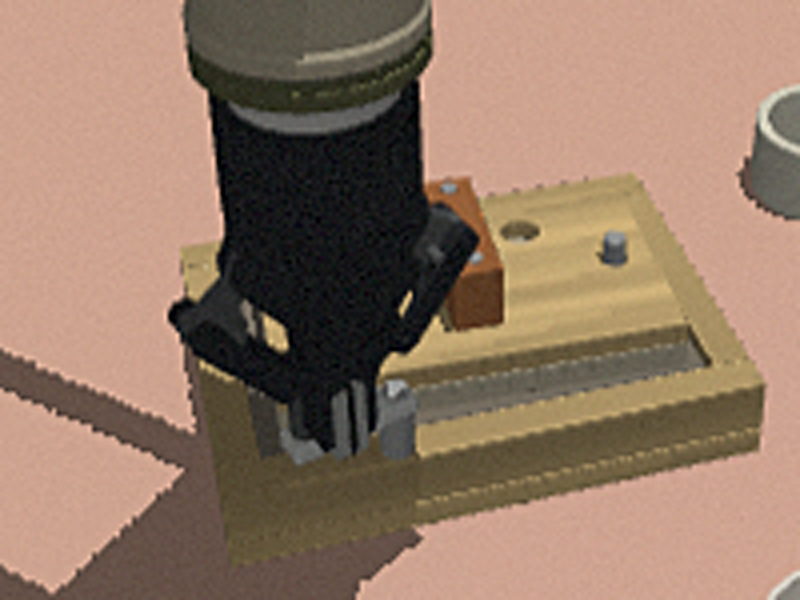

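The shut fingers stand just outside the knob near (340,430) crop px. Next: the last 5 mm down, then push.

```bash
python3 -m jog '0 -0.01 0.05 0 0 0 1;0.05 0 0 0 0 0 1;0.05 0 0 0 0 0 1;0 0 0 0 0 0 1'; python3 -m jog '0.081 -0.025 0 0 0 0.17 1;0.081 -0.025 0 0 0 0.17 1;0 0 0 0 0 0 1' ;python3 need.py 470.6 -280.1 260 118.7;  python3 -m jog '0.081 -0.025 0 0 0 0.17 1;0.081 -0.025 0 0 0 0.17 1;0 0 0 0 0 0 1' ;python3 need.py 470.6 -280.1 260 118.7
```

```text
time: 17.98
tool_pos: [465.9, -270.7, 261.1]
tcp_rot: [180.0, 0.0, 118.6]
ft_force: [0.1, -0.4, -0.4]
finger_gap: 0.2
grip_force: 0.0
time: 18.35
tool_pos: [454.9, -258.0, 261.0]
tcp_rot: [180.0, 0.0, 98.3]
ft_force: [0.1, 0.0, 1.3]
finger_gap: 0.0
grip_force: 0.0
t 18.35 pos [ 454.9 -258.   261. ] rot [1.7999e+02 1.0000e-02 9.8280e+01] F [0.1 0.  1.3] M [ 0.04  0.06 -0.02] gap 0.0 grip 0.0
shift [-0.241  0.123  0.01 ] turn [ 0.    0.   -0.34]
time: 18.73
tool_pos: [449.3, -242.3, 260.9]
tcp_rot: [180.0, -0.0, 78.1]
ft_force: [0.3, -1.3, -0.3]
finger_gap: 0.1
grip_force: 0.0
t 18.73 pos [ 449.3 -242.3  260.9] rot [179.99  -0.    78.1 ] F [ 0.3 -1.3 -0.3] M [-0.03 -0.01  0.02] gap 0.1 grip 0.0
shift [-0.326  0.287  0.009] turn [ 0.     0.    -0.677]
```

```bash
python3 -m jog '0.081 -0.025 0 0 0 0.17 1;0.081 -0.025 0 0 0 0.17 1;0.081 -0.025 0 0 0 0.17 1;0 0 0 0 0 0 1';python3 need.py 470.6 -280.1 260 10;  python3 -m jog '0.081 -0.025 0 0 0 0.17 1;0.081 -0.025 0 0 0 0.17 1;0 0 0 0 0 0 1' ;python3 need.py 470.6 -280.1 260 10
python3 - <<'E'
from bench import *
import cv2
a=snapshot("side")["img"]
cv2.imwrite("pics/m2.png",cv2.resize(a[180:330,130:330],None,fx=4,fy=4,interpolation=cv2.INTER_CUBIC)[:,:,::-1])
E
```

```text
time: 19.23
tool_pos: [451.7, -217.3, 260.8]
tcp_rot: [-180.0, -0.0, 47.6]
ft_force: [-0.6, 0.4, 0.2]
finger_gap: -0.3
grip_force: 0.0
t 19.23 pos [ 451.7 -217.3  260.8] rot [-179.99   -0.     47.63] F [-0.6  0.4  0.2] M [ 0.04 -0.01 -0.01] gap -0.3 grip 0.0
shift [-0.336  0.563  0.008] turn [-0.    -0.     0.627]
time: 19.6
tool_pos: [460.2, -202.9, 260.8]
tcp_rot: [-180.0, 0.0, 27.3]
ft_force: [0.1, -0.1, 0.2]
finger_gap: 0.2
grip_force: 0.0
t 19.6 pos [ 460.2 -202.9  260.8] rot [-179.99    0.     27.29] F [ 0.1 -0.1  0.2] M [-0.03 -0.01 -0.06] gap 0.2 grip 0.0
shift [-0.262  0.733  0.008] turn [-0.     0.     0.288]
```

View pics/m2.png

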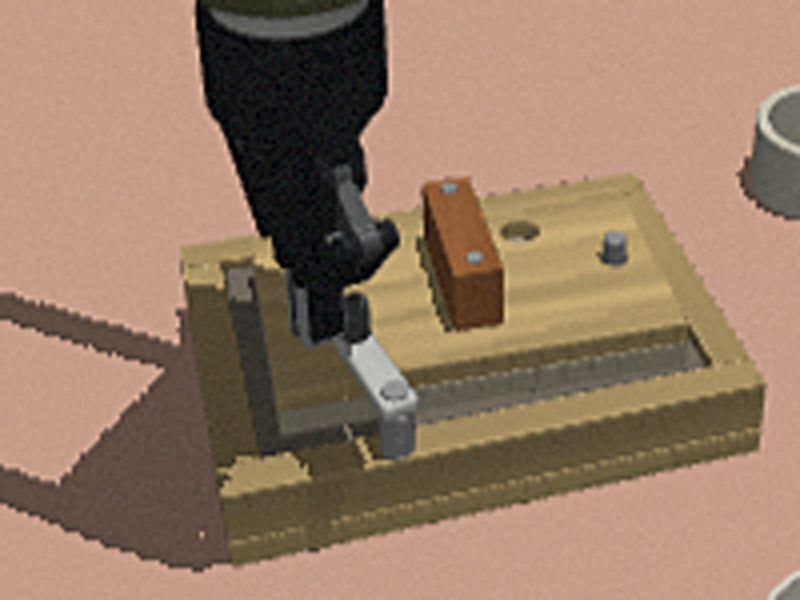

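The latch is swinging with the fingers, its knob at (355,318) and the bar over the plate's edge, about 17° short. Next: finish in finer steps.

```bash
(python3 -m jog '0.04 -0.014 0 0 0 0.085 1;0.04 -0.014 0 0 0 0.085 1;0.04 -0.014 0 0 0 0.085 1;0 0 0 0 0 0 1';python3 need.py 470.6 -280.1 260 10;  python3 -m jog '0.016 -0.006 0 0 0 0.034 1;0 0 0 0 0 0 1' ;python3 need.py 470.6 -280.1 260 10; python3 -m jog '0.008 -0.003 0 0 0 0.017 1;0 0 0 0 0 0 1' ;python3 need.py 470.6 -280.1 260 10)|grep -A1 't '
python3 - <<'E'
from bench import *
import cv2
a=snapshot("side")["img"]
cv2.imwrite("pics/m3.png",cv2.resize(a[180:330,130:330],None,fx=4,fy=4,interpolation=cv2.INTER_CUBIC)[:,:,::-1])
E
```

```text
t 20.15 pos [ 469.6 -194.8  260.7] rot [-1.7999e+02  1.0000e-02  1.1890e+01] F [-1.1 -0.1  0.7] M [ 0.01 -0.01  0.  ] gap -0.0 grip 0.0
shift [-0.166  0.837  0.007] turn [-0.     0.     0.032]
time: 20.4
--
t 20.4 pos [ 470.9 -193.9  260.7] rot [-1.80e+02  1.00e-02  9.76e+00] F [-1.3 -0.8 -0.3] M [-0.12  0.15 -0.  ] gap -0.1 grip 0.5
shift [-0.149  0.849  0.007] turn [-0.     0.    -0.004]
time: 20.65
--
t 20.65 pos [ 471.7 -193.3  260.7] rot [1.7999e+02 2.0000e-02 8.5100e+00] F [-2.2 -1.6 -0.9] M [-0.35  0.28 -0.09] gap -0.0 grip 1.1
shift [-0.139  0.856  0.007] turn [ 0.     0.    -0.025]
```

View pics/m3.png

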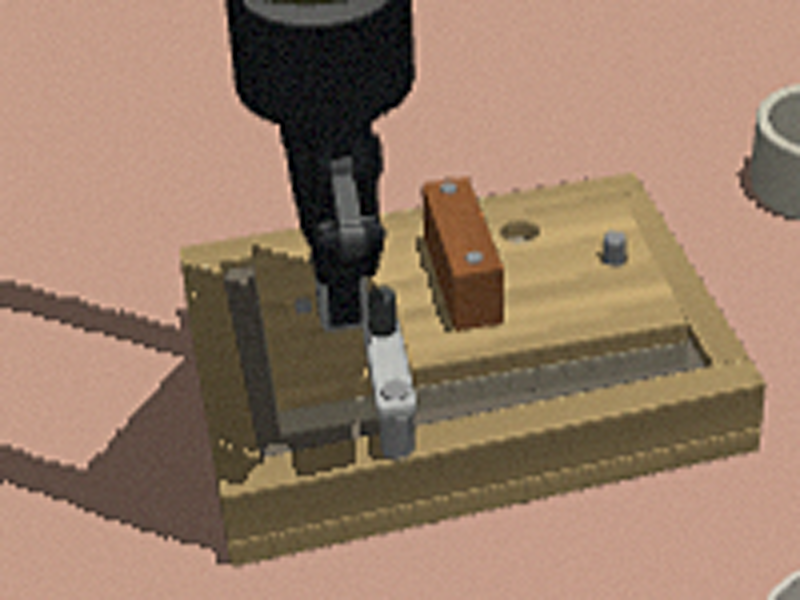

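The latch now points across onto the plate, with its knob at (382,292) and pivot at (396,390) crop px. Next I'll work out its angle from these.

Run:
```python
from vis import *
H=lambda x,y:(130+(x+.5)/4-.5,180+(y+.5)/4-.5)
k=ray('side',H(382,292),101);p=ray('side',H(396,390),79);d=k-p;print(k,p,np.degrees(np.arctan2(d[1],d[0])),np.hypot(*d[:2]))
```

```text
[ 490.86148668 -189.11131755  101.        ] [ 495.05987694 -232.40387173   79.        ] 95.53906286422219 43.49565183990279
```

The latch is at about 1.6 rad, near its stop. Next: back off and lift clear.

```bash
python3 -m jog '-0.1 0 0 0 0 0 1;-0.05 0 -0.1 0 0 0 1;0 0 -0.4 0 0 0 1;0 0 -0.5 0 0 0 1;0 0 -0.5 0 0 0 1'; python3 -m jog '-0.5 0 0 0 0 0 1;-0.5 0 0 0 0 0 1;0 0 0 0 0 0 1'
python3 - <<'E'
from bench import *
import cv2,numpy as np
# check: latch/plate region unchanged after retreat, vs last picture
a=snapshot("side")["img"]; o=cv2.imread("pics/m3.png")[:,:,::-1]
b=cv2.resize(a[180:330,130:330],None,fx=4,fy=4,interpolation=cv2.INTER_CUBIC)
print(np.abs(b[280:460,370:700].astype(int)-o[280:460,370:700]).mean(), sense()["ft_force"])
s0=cv2.imread("pics/side0.png")[:,:,::-1].astype(int)
for n,(x0,x1,y0,y1) in dict(cup=(300,390,310,410),roll=(312,362,198,238),can=(258,288,95,165)).items(): print(n,np.abs(a[y0:y1,x0:x1]-s0[y0:y1,x0:x1]).mean())
E
```

```text
time: 21.32
tool_pos: [456.5, -195.2, 413.1]
tcp_rot: [180.0, -0.0, 8.5]
ft_force: [1.5, -0.2, 0.3]
finger_gap: 0.2
grip_force: 0.0
time: 21.7
tool_pos: [355.8, -210.2, 411.6]
tcp_rot: [179.9, -0.1, 8.3]
ft_force: [-0.4, 0.1, -0.6]
finger_gap: 0.2
grip_force: 0.0
4.681122334455668 [ 0.36096369 -0.93869541  0.51953674]
cup 6.391555555555556
roll 6.222166666666666
can 5.764920634920635
```

Latch and plate are unchanged since the retreat, and the cup, roll and can have not moved (the differences are only image noise).

```bash
python3 -c "
from bench import *
print(hand_in())"
```

```text
the job is handed in; nothing more can be done
None
```

The cover plate is flush on the mould block over both pins, the latch is swung across its edge (about 1.6 rad), and I handed the job in at about 22 s with the cup, roll and can where they stood.

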